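# Butt the marker boxes together and hold the stapling plunger at half stroke

### The arm

A 6-joint arm with a two-finger parallel gripper is mounted at the origin on the work surface. World frame = base frame: x ahead of the robot, y to its left, z up, the work surface at z = 0. Lengths are in m, angles in rad, forces in N, time in s.
With the tool pointing down it reaches from about 0.35 to 0.775 m from the base axis. Payload 7.3 kg.
Tool frame: the origin (TCP) lies at the very end of the fingers, on their centre line; the grasp point (between the pads) lies 19 mm behind it (robot.tcp_to_grasp is the distance from the TCP to the grasp point, in m); z points along the fingers, y is the direction in which the jaws open and shut (so a half turn about z gives the same grasp; the last joint's range is limited). The gripper opens to 92 mm and grips with 3 to 60 N. Pads are 19 mm wide; open, the fingers measure 130 mm over their backs; the gripper's body (75 mm by 190 mm) begins 47 mm behind the grasp point.
Start: joints at [-1.456, 0.342, 1.524, -0, 1.275, -0.146], TCP at [0.135, -0.507, 0.227] pointing down, gripper open.
Joint ranges: [-2.53, 2.53], [-0.77, 2.02], [0.04, 2.7], [-1, 4.14], [0.28, 2.66], [-3.11, 3.11]. Speed limits (rad/s): [2.57, 2.57, 3.14, 3.14, 3.14, 3.14].

### API

Orientations are given as [roll, pitch, yaw] about the fixed x, y, z axes, in that order (R = Rz(yaw) Ry(pitch) Rx(roll)).
In Python, from cell import robot gives the robot as it stands.
- The arm moves only by the tool arm_command, never from a script. Its argument "motion" is a list that holds one entry, the list of rows, each a list of 7 numbers: the turn, a rotation vector about the tool's x, y, z in units of 90 degrees (1.0 is 90 degrees), then the shift along the tool's x, y, z in units of 30 cm (1.0 is 30 cm), then the opening, from -1 (shut) to 1 (fully open). In form: [[[wx, wy, wz, tx, ty, tz, grip], ...]]. A call has 1 to 8 rows; each row is the pose to reach, as a shift and turn from the pose commanded when the call began, along the tool's axes at that moment; what a row does not reach only later rows make up. A row lasts 1/10 s, in which the tool goes at most 50 mm and 8.59 degrees, less where a joint would pass 70% of its speed; a pose out of reach is approached as far as the arm can. A call with a number of a shift or a turn outside -1 to 1 is refused whole. A call with a gripper value outside its range is refused whole. The fingers move at their own pace and stop on an object; "grip_force" is the grip in N (left out, the last holds). Time passes only in rows, so rows that repeat a pose let the fingers close. It gives the time, the measured TCP pose, the force and the opening at its end, in the units of the state.
- robot.observe(): the state, without advancing time (a new reading comes with each control period).
- robot.read_camera(name): name is "scene" or "top" or "wrist"; returns a dict with "image" (420x560x3 uint8, red, green, blue), "z_map" (420x560 float32, m along the optical axis (not along the pixel's ray), 0 where there is no reading), "fov_y" (degrees; the focal length in pixels is half the picture's height over the tangent of half this angle, whatever the lens; pixels are square), "cx", "cy" (the principal point, pixels), "cam_to_world" (4x4, takes a point from camera to world coordinates). Camera axes: x right, y down, z forward; pixel columns grow to the right and rows downward; lengths in m; the calibration is good to about 2 mm. A picture is of the moment at which its call begins.
- robot.hand_in(): hands the job in, once; it reports no verdict.
The state is a dict: "time": time; "qpos": joint angles; "qvel": joint speeds; "joint_efforts": joint torques, N m; "tool_pos": TCP position; "tool_rot": TCP orientation; "contact_force": force on the tool from outside, world axes, zero at the start; "torque": the same for the moment, N m; "opening": finger opening in m.
Only numpy, scipy, OpenCV 4.12 (cv2) and the standard library are available. Lean on these libraries where they do the work, as an engineer would, in place of code of your own. Each camera call takes 0.05 s, during which the arm holds its last target.

### The job

On the grey carton-joining station, slide the loose marker box up against the box already standing at the end stop, so that their end faces touch and both stand flat against the low rear fence. Then press the mushroom-headed plunger straight down half-way (12 mm of its 24 mm stroke), which clamps the pair; never push it towards the bottom, which fires the stapler. Finish while still holding the plunger at half stroke, and leave everything else where it is.

Things in the scene. Friction and masses are not known exactly. Their poses are not given: they have to be found in the camera images.
- deck_origin (a point): Reference point on top of the joining station's flat grey deck (fixed; place and yaw vary), 12 mm above the desk. y runs along the row of boxes towards the end stop, x away from the robot towards the rear fence, z up. From here in mm: deck x -100 to 165, y -210 to 165; plunger block 66 x 66, 45 high, centred x 0, y -170; end stop face y 145, 30 high.
- fence_face (a point): Middle of the top edge of the rear fence's box-side face, at x 55, y 32, z 15 mm from deck_origin, same axes. The fence is a slick polished aluminium strip along y, 265 long, 10 thick, 15 high above the deck. Behind it, 60 to 105 mm past this face, is the grey stapling-head housing, 62 high above the deck.
- loose_box_center (a point): Centre (half-way up) of the loose marker box: 50 (x) x 80 (y) x 70 (z) mm, 0.17 to 0.35 kg, white card below, clear top showing marker caps. It stands on the deck between the plunger and the other box, 30 to 70 mm short of that box, 10 to 40 mm off the fence, turned up to 0.25 rad. Butted home, its centre is x 30, y 25, z 35 mm from deck_origin.
- end_box_center (a point): Centre of the second marker box, identical (50 x 80 x 70 mm, loose, 0.25 kg), already standing against the end stop and the rear fence: centre at x 30, y 105, z 35 mm from deck_origin, same axes as deck_origin.
- plunger_top (a point): Centre of the flat top of the plunger's black mushroom head (40 mm across, 16 thick, flat top 36 across), at x 0, y -170 mm from deck_origin. At rest the top is 113 mm above the desk; it sinks straight down. A black ring on the steel stem has its underside 12 mm above the steel sleeve at rest: at half stroke it just meets the sleeve.
- plunger (a joint): Plunger travel in m: 0 up at rest, 0.024 bottomed. It returns by spring: about 3 N to start moving, 9 N at 12 mm, 15 N at the bottom; it springs back up when let go.
- sharpener: Bystander: grey pencil sharpener, upright cylinder 34 mm across, 40 high, standing on the deck in front of the plunger end; origin at its underside.
- eraser: Bystander: white eraser 25 x 55 x 15 mm lying on the deck in front of the end box; origin at its underside.
- glue_stick: Bystander: glue stick standing on the desk beside the plunger end, 26 mm across, 88 high; origin at its underside.
- stapler: Bystander: black hand stapler 36 x 140 x 44 mm on the desk beyond the end stop; origin at its underside.
- pencil_carton: Bystander: flat yellow pencil carton 52 x 190 x 18 mm lying on top of the stapling-head housing; origin at its underside.
- tape_roll: Bystander: roll of tape lying flat on the desk beside the plunger end, 72 mm across, 24 high; origin at its underside.
There are look-alikes about, which are no part of the job. Leave any green or turquoise look-alike of the part that bears loose_box_center alone.

How it is judged:
On the way, in this order (a step that is already met when the one before it is completed fails the run):
1. the loose box stands butted against the end box, both against the fence, with the plunger still up (y of loose_box_center in the frame of end_box_center between -0.0835 and -0.077 m and x of loose_box_center in the frame of end_box_center between -0.004 and 0.004 m and angle between the y axis of loose_box_center and the y axis of end_box_center, either way round below 0.06 rad and angle between loose_box_center's own z axis and vertical below 0.05 rad and x of each of loose_box_center, end_box_center in the frame of deck_origin above 0.026 m and y of end_box_center in the frame of deck_origin above 0.101 m and z of each of loose_box_center, end_box_center in the frame of deck_origin below 0.039 m and value of joint plunger below 0.004 m), for 0.3 s.
2. the plunger is held near half stroke (value of joint plunger between 0.008 and 0.016 m), for 0.5 s.
At the end, for the whole second after the job is handed in: The robot still presses the plunger itself (over 3 N), at rest at 8 to 16 mm of travel; the loose box stands upright on the deck, gap to the end box under 3.5 mm, sides in line within 4 mm and 0.06 rad; both boxes within 4 mm of the fence, the end box within 4 mm of the stop (all of step 2 and y of loose_box_center in the frame of end_box_center between -0.0835 and -0.077 m and x of loose_box_center in the frame of end_box_center between -0.004 and 0.004 m and angle between the y axis of loose_box_center and the y axis of end_box_center, either way round below 0.06 rad and angle between loose_box_center's own z axis and vertical below 0.05 rad and x of each of loose_box_center, end_box_center in the frame of deck_origin above 0.026 m and y of end_box_center in the frame of deck_origin above 0.101 m and z of each of loose_box_center, end_box_center in the frame of deck_origin below 0.039 m and velocity of joint plunger between -0.01 and 0.01 m/s and contact force between any of the fingers, the arm and plunger above 3 N and linear speed of loose_box below 0.02 m/s); the arm keeps its last pose, push and grip.
It fails at once if the plunger is pushed towards the bottom (beyond 20 mm) and fires the stapler (value of joint plunger above 0.02 m).
It fails at once if a bystander is moved by more than 30 mm (distance of any of sharpener, eraser, glue_stick, stapler, pencil_carton, tape_roll from where it was at the start of the episode above 0.03 m).
It also fails if it takes over 48 s, if anything falls off the work surface, if the arm or the gripper's body presses on something with over 40 N, if the wrist force passes 120 N, or if a joint passes its speed limit or range.

## Working session

There is one attempt and no reset: what is moved stays moved. The work goes in short steps, Python scripts to look and compute and a tool call to move; the robot and the scene stay as the last step left them, time stands still between calls to the robot, and variables do not carry over. Pictures are saved under pics/ and viewed, and the job is handed in when it is done.

Besides the shell and the picture viewer there is one more tool, called after "Request:" by a JSON object that holds its "op" and its "data". arm_command: Moves the arm, as the interface text tells. Its arguments: {"type":"object","properties":{"motion":{"type":"array"},"grip_force":{"type":"number"}},"required":["motion"]}

```bash
ls; mkdir -p pics
cat > h.py <<'E'
import numpy as np, cv2
from cell import robot
from scipy.spatial.transform import Rotation as R
def snap(n,f):
    c=robot.read_camera(n); cv2.imwrite('pics/'+f,c['image'][:,:,::-1]); 
    np.savez('pics/'+f[:-4]+'.npz',**{k:np.array(v) for k,v in c.items()}); return c
def pts(c):
    z=c['z_map'];h,w=z.shape;f=h/2/np.tan(np.radians(c['fov_y'])/2)
    u,v=np.meshgrid(np.arange(w),np.arange(h))
    p=np.stack([(u-c['cx'])/f*z,(v-c['cy'])/f*z,z,np.ones_like(z)],-1)
    P=(p@np.array(c['cam_to_world']).T)[...,:3]; P[z==0]=np.nan; return P
def load(f):
    d=np.load('pics/'+f); return {k:d[k] for k in d.files}
def st():
    s=robot.observe()
    for k in ('time','qpos','tool_pos','tool_rot','contact_force','opening'): print(k,np.round(s[k],4))
E
python3 - <<'E'
from h import *
for n in('scene','top','wrist'): snap(n,n+'0.png')
st()
E
```

```text
pics
time 0.15
qpos [-1.456   0.3426  1.5248 -0.      1.2754 -0.146 ]
tool_pos [ 0.1354 -0.507   0.2262]
tool_rot [-3.1405e+00 -2.0000e-04  2.6080e-01]
contact_force [-0.3275  0.5115  0.1389]
opening 0.0918
```

View pics/scene0.png

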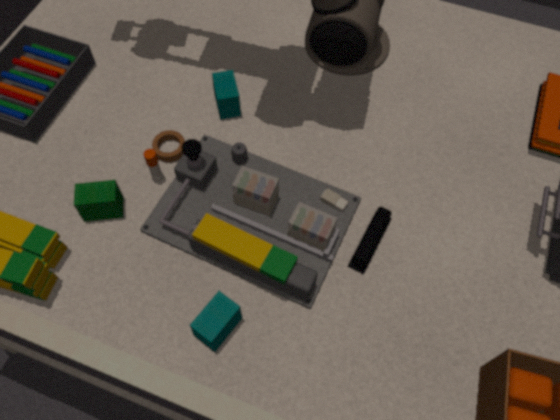

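View pics/top0.png

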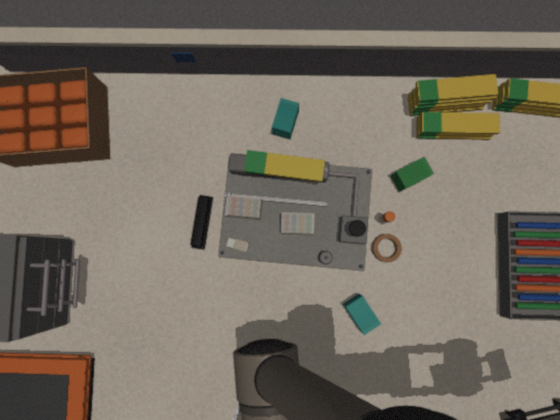

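View pics/wrist0.png

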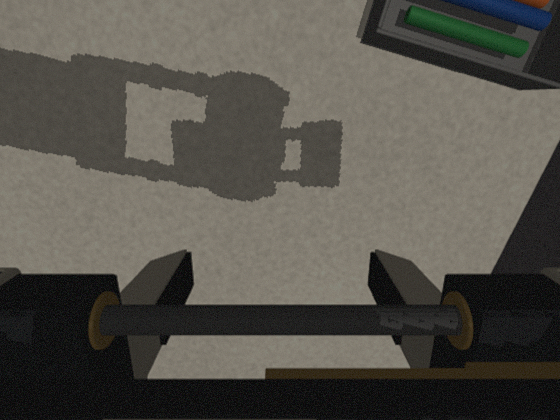

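The top view shows the station: end box at about (243,207), loose box at (298,223), plunger head at (356,229), end stop at the left end, fence running along row ~200. The teal and green boxes at (286,118), (363,314) and (412,174) are look-alikes standing on the desk. The loose box is the card and clear-topped one on the deck between the plunger and the end box. Next I measure it and check an enlarged crop.

Run:
```python
from h import *
c=load('top0.npz');P=pts(c);im=c['image']
cr=cv2.resize(im[140:280,210:410],None,fx=4,fy=4,interpolation=cv2.INTER_CUBIC); cv2.imwrite('pics/crop0.png',np.clip(cr[:,:,::-1]*1.5,0,255).astype(np.uint8))
Z=P[...,2]
def comp(lo,hi,r0=140,r1=280,c0=215,c1=410):
    m=np.zeros(Z.shape,np.uint8); m[r0:r1,c0:c1]=((Z>lo)&(Z<hi))[r0:r1,c0:c1]
    n,l,s,ce=cv2.connectedComponentsWithStats(m)
    for i in range(1,n):
        if s[i,4]<40: continue
        q=P[l==i]; r=cv2.minAreaRect((q[:,:2]*1000).astype(np.float32))
        print(lo,hi,'px',ce[i].round(),s[i,4],'mean',q.mean(0).round(4),'rect',np.round(r[0],1),np.round(r[1],1),round(r[2],1))
comp(.006,.018);comp(.02,.032);comp(.05,.062);comp(.068,.09);comp(.1,.12)
st()
```

```text
0.006 0.018 px [359. 187.] 785 mean [ 0.6117 -0.1945  0.0116] rect [ 600.7 -168.4] [110.4 128. ] 86.0
0.006 0.018 px [292. 223.] 8900 mean [ 0.5157 -0.0252  0.0117] rect [528.2 -29.1] [377.3 237.8] 85.8
0.02 0.032 px [287. 200.] 314 mean [ 0.5708 -0.0105  0.0263] rect [572.1  10.1] [241.3  10.7] 85.7
0.02 0.032 px [387. 248.] 335 mean [ 0.4561 -0.2636  0.0238] rect [ 455.7 -263.5] [68.7 70.3] 45.9
0.02 0.032 px [237. 244.] 205 mean [0.4563 0.1138 0.026 ] rect [456.2 114.3] [54.5 24.5] 77.3
0.05 0.062 px [252. 174.] 53 mean [0.632  0.0774 0.057 ] rect [631.8  78.4] [111.8   3. ] 85.4
0.05 0.062 px [352. 230.] 477 mean [ 0.4966 -0.1718  0.0561] rect [ 498.6 -176.1] [66. 66.] 85.7
0.05 0.062 px [325. 258.] 94 mean [ 0.4284 -0.108   0.0525] rect [ 428.4 -108.5] [26.9 27.2] 1.3
0.068 0.09 px [238. 163.] 313 mean [0.655  0.1119 0.0745] rect [654.8  88.9] [95.6 45.6] 83.7
0.068 0.09 px [325. 171.] 100 mean [ 0.6406 -0.1029  0.0754] rect [ 639.7 -102.3] [16.  47.1] 84.5
0.068 0.09 px [404. 176.] 176 mean [ 0.6322 -0.2974  0.0704] rect [ 631.2 -302.7] [48.2 37.4] 27.9
0.068 0.09 px [291. 177.] 63 mean [ 0.621  -0.02    0.0832] rect [622.1 -17.1] [112.4   6.5] 85.5
0.068 0.09 px [243. 206.] 671 mean [0.5479 0.0956 0.0815] rect [548.3  95.8] [79.5 49.7] 85.6
0.068 0.09 px [297. 223.] 675 mean [ 0.5099 -0.0363  0.0814] rect [509.9 -36.5] [48.8 77.5] 1.2
0.068 0.09 px [389. 217.] 95 mean [ 0.5294 -0.2555  0.0853] rect [ 529.5 -256.1] [24.6 23.6] 83.9
0.1 0.12 px [357. 228.] 228 mean [ 0.4984 -0.1756  0.112 ] rect [ 499.  -175.5] [37.8 38.4] 44.2
time 0.15
qpos [-1.456   0.3426  1.5248 -0.      1.2754 -0.146 ]
tool_pos [ 0.1354 -0.507   0.2262]
tool_rot [-3.1405e+00 -2.0000e-04  2.6080e-01]
contact_force [-0.3275  0.5115  0.1389]
opening 0.0918
```

View pics/crop0.png

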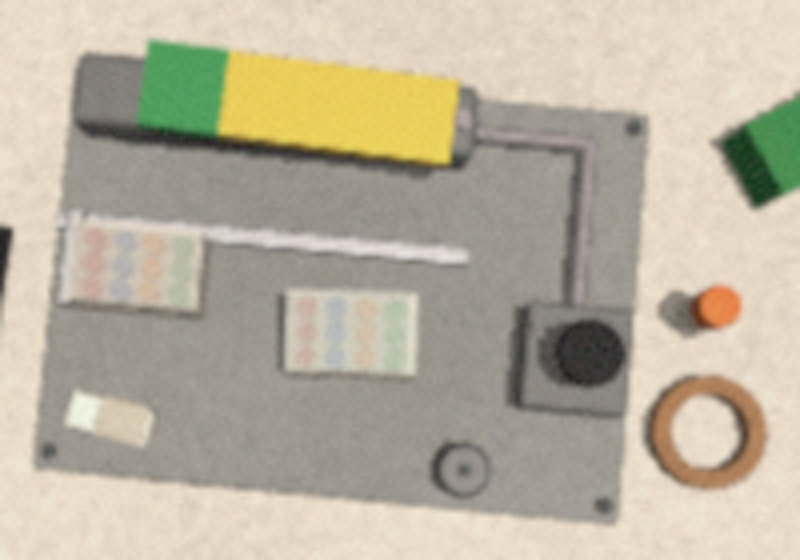

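The crop confirms it: the loose box is the card box at crop (350,333), the end box is at (138,268) against the stop. Poses in mm:

| Item | x | y | Yaw (rad) |
|---|---|---|---|
| Deck origin | 511 | -6.5 | -0.075 |
| Loose box | 510 | -36.5 | 0.02 |

My plan is to grip the loose box across its 50 mm width, then align it and slide it home.

```bash
cat >> h.py <<'E'
D0=np.array([.511,-.0065]);DY=-.075
def d2w(x,y):
    c,s=np.cos(DY),np.sin(DY); return D0+np.array([c*x-s*y,s*x+c*y])
def go(x,y,z,yaw):
    s=robot.observe(); r0=R.from_euler('xyz',s['tool_rot']); r1=R.from_euler('xyz',[np.pi,0,yaw])
    w=(r0.inv()*r1).as_rotvec()/(np.pi/2); t=r0.inv().apply(np.array([x,y,z])-s['tool_pos'])/.3
    print('rot',w.round(4),'shift',t.round(4))
E
python3 - <<'E'
from h import *
go(.51,-.0365,.2,1.592)
go(.38,-.20,.2,1.592)
E
```

```text
rot [-5.000e-04 -6.000e-04 -8.475e-01] shift [ 1.6109 -1.1931  0.089 ]
rot [-5.000e-04 -6.000e-04 -8.475e-01] shift [ 1.0517 -0.7782  0.0884]
```

Request:
{"op": "arm_command", "data": {"motion": [[[0, 0, -0.85, 1, -0.74, 0.05, 1], [0, 0, -0.85, 1, -0.74, 0.05, 1], [0, 0, -0.85, 1, -0.74, 0.05, 1], [0, 0, -0.85, 1, -0.74, 0.05, 1], [0, 0, -0.85, 1, -0.74, 0.05, 1], [0, 0, -0.85, 1, -0.74, 0.05, 1], [0, 0, -0.85, 1, -0.74, 0.05, 1], [0, 0, -0.85, 1, -0.74, 0.05, 1]]]}}

```text
time: 0.95
tool_pos: [0.3693, -0.2123, 0.2115]
tool_rot: [3.142, -0.001, 1.47]
contact_force: [0.1, -0.5, 0.2]
opening: 0.0917
```

Run:
```python
from h import *
st();go(.51,-.0365,.15,1.592)
```

```text
time 0.95
qpos [-7.0260e-01  1.7530e-01  1.7987e+00  9.0000e-04  1.1681e+00 -6.0170e-01]
tool_pos [ 0.3693 -0.2123  0.2115]
tool_rot [ 3.1416e+00 -9.0000e-04  1.4696e+00]
contact_force [ 0.1192 -0.5137  0.1934]
opening 0.0917
rot [ 0.0001 -0.0006 -0.0779] shift [0.6301 0.4072 0.2058]
```

Request:
{"op": "arm_command", "data": {"motion": [[[0, 0, -0.075, 0.63, 0.4, 0.2, 1], [0, 0, -0.075, 0.63, 0.4, 0.2, 1], [0, 0, -0.075, 0.63, 0.4, 0.2, 1], [0, 0, -0.075, 0.63, 0.4, 0.2, 1], [0, 0, -0.075, 0.63, 0.4, 0.2, 1], [0, 0, -0.075, 0.63, 0.4, 0.2, 1], [0, 0, -0.075, 0.63, 0.4, 0.2, 1], [0, 0, -0.075, 0.63, 0.4, 0.2, 1]]]}}

```text
time: 1.75
tool_pos: [0.5076, -0.0414, 0.1518]
tool_rot: [-3.141, 0.0, 1.578]
contact_force: [0.1, -0.9, -0.5]
opening: 0.0919
```

Run:
```python
from h import *
st();c=snap('wrist','wrist1.png');go(.51,-.0365,.045,1.592)
P=pts(c);Z=P[...,2]
m=((Z>.075)&(Z<.088)).astype(np.uint8)
n,l,s,ce=cv2.connectedComponentsWithStats(m)
for i in range(1,n):
    if s[i,4]<200: continue
    q=P[l==i]; r=cv2.minAreaRect((q[:,:2]*1000).astype(np.float32))
    print(ce[i].round(),s[i,4],np.round(r[0],1),np.round(r[1],1),round(r[2],1),q[:,2].mean())
```

```text
time 1.75
qpos [-2.3170e-01  3.8850e-01  1.6779e+00 -4.0000e-04  1.0753e+00 -2.3880e-01]
tool_pos [ 0.5076 -0.0414  0.1518]
tool_rot [-3.1414e+00  3.0000e-04  1.5780e+00]
contact_force [ 0.1074 -0.9107 -0.4721]
opening 0.0919
rot [ 0.0001  0.0002 -0.0094] shift [0.0173 0.008  0.3568]
[345.  38.] 6335 [546.   78.7] [44.8 49.5] 85.8 0.08179430284143623
[458. 132.] 2667 [622.2   9.2] [175.9   2.4] 83.7 0.08168952710226943
[283. 211.] 7291 [508.9 -36.3] [79.9 49.1] 89.5 0.08181427125174241
[265. 366.] 247 [ 495.1 -170.3] [23.2 12. ] 17.9 0.08237192950811384
```

View pics/wrist1.png

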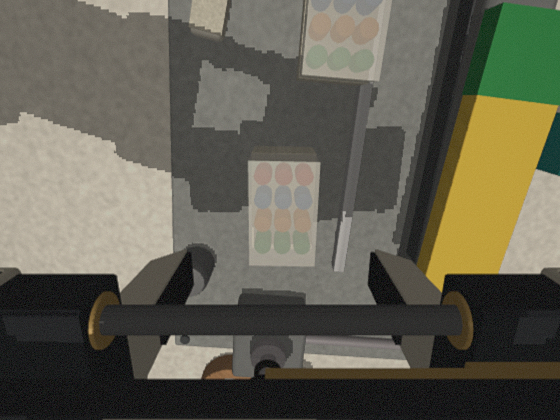

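The wrist view shows the loose box (283,211) centred between the open jaws, yaw about 0, and the fence at col ~350. Both fingers have clearance, so I descend and grip.

Request:
{"op": "arm_command", "data": {"motion": [[[0, 0, 0, 0.015, 0.005, 0.2, 1], [0, 0, 0, 0.015, 0.005, 0.2, 1], [0, 0, 0, 0.015, 0.005, 0.35, 1], [0, 0, 0, 0.015, 0.005, 0.35, 1], [0, 0, 0, 0.015, 0.005, 0.35, 0.2], [0, 0, 0, 0.015, 0.005, 0.35, -0.2], [0, 0, 0, 0.015, 0.005, 0.35, -0.2], [0, 0, 0, 0.015, 0.005, 0.35, -0.2]]], "grip_force": 10}}

```text
time: 2.6
tool_pos: [0.5103, -0.0364, 0.0482]
tool_rot: [3.139, 0.001, 1.579]
contact_force: [-0.0, -0.5, 0.7]
opening: 0.0643
```

Run:
```python
from h import *
st();c=snap('wrist','wrist2.png')
```

```text
time 2.6
qpos [-2.2110e-01  5.3500e-01  1.7828e+00 -1.0000e-04  8.2100e-01 -2.2890e-01]
tool_pos [ 0.5103 -0.0364  0.0482]
tool_rot [3.1390e+00 7.0000e-04 1.5786e+00]
contact_force [-0.0154 -0.4526  0.7103]
opening 0.0643
```

View pics/wrist2.png

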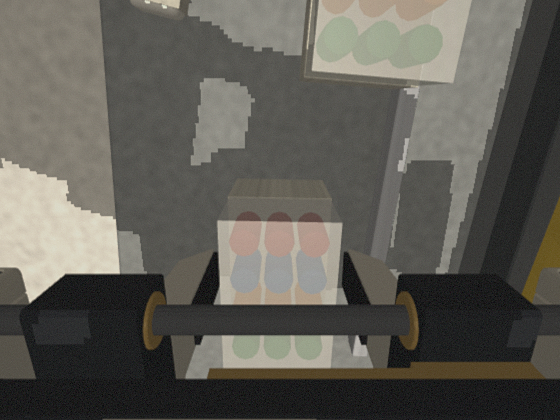

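The box sits between the pads, with the fingers still closing. I finish the grip.

Request:
{"op": "arm_command", "data": {"motion": [[[0, 0, 0, 0, 0, 0, -0.3], [0, 0, 0, 0, 0, 0, -0.3], [0, 0, 0, 0, 0, 0, -0.3], [0, 0, 0, 0, 0, 0, -0.3], [0, 0, 0, 0, 0, 0, -0.3]]], "grip_force": 15}}

```text
time: 3.15
tool_pos: [0.5096, -0.0362, 0.0472]
tool_rot: [3.141, 0.0, 1.579]
contact_force: [-2.2, 0.4, 5.9]
opening: 0.0498
```

Run:
```python
from h import *
st();s=robot.observe();z=s['tool_pos'][2]
for x,y in((22,-25),(28,0),(30,20),(30,25)): print(d2w(x/1e3,y/1e3));go(*d2w(x/1e3,y/1e3),z,np.pi/2+DY)
```

```text
time 3.15
qpos [-2.2110e-01  5.3670e-01  1.7837e+00 -1.0000e-04  8.2090e-01 -2.2870e-01]
tool_pos [ 0.5096 -0.0362  0.0472]
tool_rot [3.1413e+00 2.0000e-04 1.5785e+00]
contact_force [-2.1563  0.4391  5.912 ]
opening 0.0498
[ 0.53106491 -0.03307817]
rot [0.0002 0.0001 0.0527] shift [0.01   0.0718 0.    ]
[ 0.53892129 -0.00859803]
rot [0.0002 0.0001 0.0527] shift [0.0914 0.0986 0.    ]
[0.54241426 0.01119589]
rot [0.0002 0.0001 0.0527] shift [0.1573 0.1107 0.    ]
[0.54278891 0.01618183]
rot [0.0002 0.0001 0.0527] shift [0.1739 0.1121 0.    ]
```

Request:
{"op": "arm_command", "data": {"motion": [[[0, 0, 0.025, 0.01, 0.03, -0.003, -0.3], [0, 0, 0.053, 0.03, 0.06, -0.003, -0.3], [0, 0, 0.053, 0.06, 0.08, -0.003, -0.3], [0, 0, 0.053, 0.09, 0.095, -0.003, -0.3], [0, 0, 0.053, 0.11, 0.1, -0.003, -0.3], [0, 0, 0.053, 0.13, 0.103, -0.003, -0.3], [0, 0, 0.053, 0.14, 0.103, -0.003, -0.3], [0, 0, 0.053, 0.14, 0.103, -0.003, -0.3]]]}}

```text
time: 3.95
tool_pos: [0.5398, 0.0065, 0.0475]
tool_rot: [-3.141, 0.0, 1.496]
contact_force: [-0.2, 0.5, -1.7]
opening: 0.0502
```

```bash
cat >> h.py <<'E'
def boxes(c,lo=.077,hi=.088,mn=100):
    P=pts(c);Z=P[...,2]
    m=((Z>lo)&(Z<hi)&(P[...,0]>.4)&(P[...,0]<.6)).astype(np.uint8)
    n,l,s,ce=cv2.connectedComponentsWithStats(m)
    for i in range(1,n):
        if s[i,4]<mn: continue
        q=P[l==i]; r=cv2.minAreaRect((q[:,:2]*1000).astype(np.float32))
        print(ce[i].round(),s[i,4],np.round(r[0],1),np.round(r[1],1),round(r[2],1))
E
python3 - <<'E'
from h import *
st();c=snap('wrist','wrist3.png');boxes(c);c=snap('top','top3.png');boxes(c)
s=robot.observe();go(*d2w(.03,.025),s['tool_pos'][2],np.pi/2+DY)
cr=cv2.resize(c['image'][140:280,210:410],None,fx=4,fy=4,interpolation=cv2.INTER_CUBIC); cv2.imwrite('pics/crop3.png',np.clip(cr[:,:,::-1]*1.5,0,255).astype(np.uint8))
E
```

```text
time 3.95
qpos [-1.2990e-01  5.7630e-01  1.7007e+00 -1.0000e-04  8.6500e-01 -5.5300e-02]
tool_pos [0.5398 0.0065 0.0475]
tool_rot [-3.1412  0.      1.4962]
contact_force [-0.2164  0.4659 -1.708 ]
opening 0.0502
[283.  95.] 27555 [546.6  89. ] [65.6 49.4] 85.9
[281. 262.] 11384 [541.1  27.5] [38.3 79.1] 85.0
[280. 351.] 3616 [537.5 -15.3] [19.5 49.4] 85.9
[232. 205.] 196 [550.2 123. ] [25.3 49. ] 85.8
rot [-0.0001  0.0001 -0.0001] shift [ 0.0347  0.007  -0.    ]
```

View pics/wrist3.png

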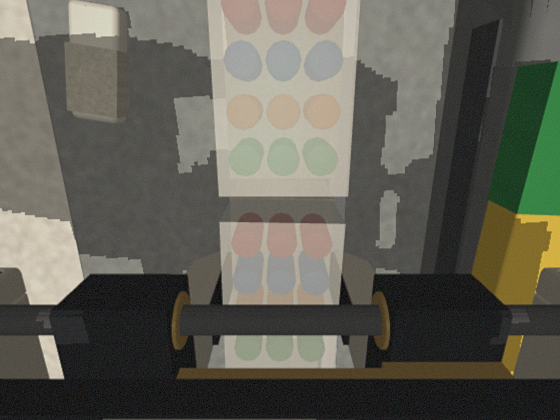

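View pics/crop3.png

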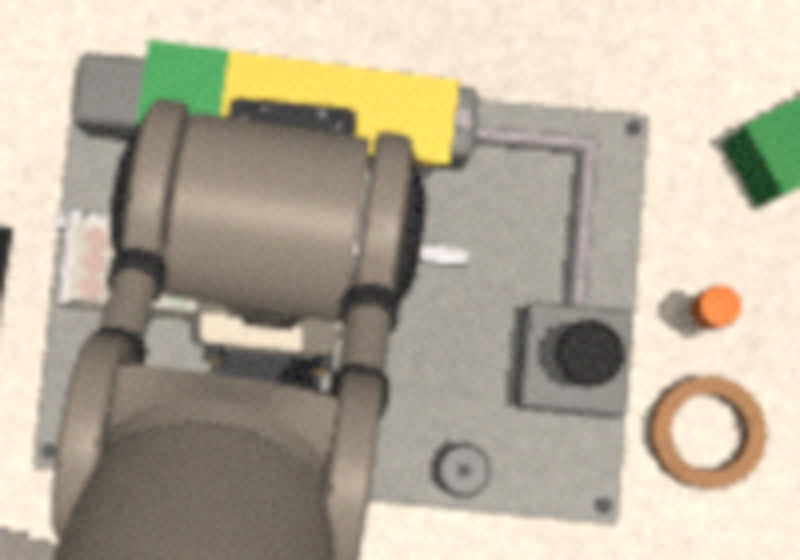

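The wrist view shows the loose box (row 222) about 10 mm short of the end box (row 196), parallel to it and ~2 mm off the fence. I advance slowly until contact.

Request:
{"op": "arm_command", "data": {"motion": [[[0, 0, 0, 0.01, 0.003, 0, -0.3], [0, 0, 0, 0.02, 0.005, 0, -0.3], [0, 0, 0, 0.027, 0.006, 0, -0.3], [0, 0, 0, 0.03, 0.006, 0, -0.3], [0, 0, 0, 0.033, 0.006, 0, -0.3], [0, 0, 0, 0.035, 0.006, 0, -0.3], [0, 0, 0, 0.035, 0.006, 0, -0.3]]]}}

```text
time: 4.75
tool_pos: [0.5411, 0.0156, 0.0474]
tool_rot: [-3.138, 0.002, 1.496]
contact_force: [-5.3, -4.1, 1.3]
opening: 0.0504
```

Run:
```python
from h import *
st();c=snap('wrist','wrist4.png');boxes(c)
s=robot.observe();go(*d2w(.03,.025),s['tool_pos'][2],np.pi/2+DY)
```

```text
time 4.75
qpos [-0.1118  0.5802  1.6934 -0.0022  0.8715 -0.0355]
tool_pos [0.5411 0.0156 0.0474]
tool_rot [-3.1381e+00  1.5000e-03  1.4960e+00]
contact_force [-5.2627 -4.105   1.3468]
opening 0.0504
[281. 148.] 41817 [546.2  74.3] [113.7  78.1] 84.8
[280. 351.] 3618 [538.9  -6.1] [19.5 49.1] 85.1
rot [-0.0022  0.0009  0.0001] shift [ 0.0023  0.0055 -0.    ]
```

View pics/wrist4.png

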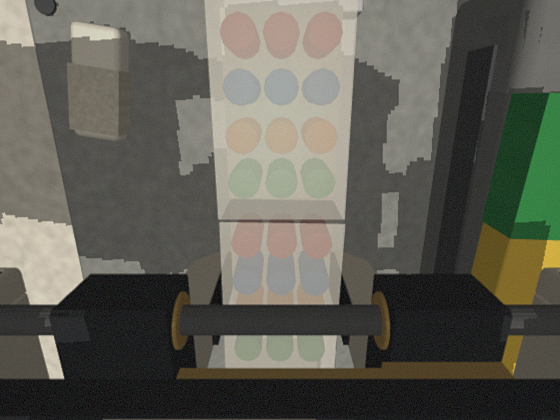

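Forces (-5, -4 N) show contact with both the fence and the end box, and the edges meet at row ~219 in the picture. I give one more light push to seat it, then release.

Request:
{"op": "arm_command", "data": {"motion": [[[0, 0, 0, 0.005, 0.003, 0, -0.3], [0, 0, 0, 0.005, 0.003, 0, -0.3], [0, 0, 0, 0.005, 0.003, 0, -0.3]]]}}

```text
time: 5.1
tool_pos: [0.5417, 0.0164, 0.0474]
tool_rot: [-3.137, 0.002, 1.496]
contact_force: [-6.7, -7.3, 1.5]
opening: 0.0502
```

Request:
{"op": "arm_command", "data": {"motion": [[[0, 0, 0, 0, 0, 0, 0.5], [0, 0, 0, 0, 0, 0, 0.5], [0, 0, 0, 0, 0, 0, 0.5], [0, 0, 0, 0, 0, 0, 0.5], [0, 0, 0, 0, 0, 0, 0.5], [0, 0, 0, 0, 0, 0, 0.5]]]}}

```text
time: 5.7
tool_pos: [0.5438, 0.0179, 0.0476]
tool_rot: [3.141, 0.0, 1.495]
contact_force: [0.0, 0.0, -0.4]
opening: 0.069
```

Run:
```python
from h import *
st()
```

```text
time 5.7
qpos [-0.108   0.5819  1.6888 -0.      0.8707 -0.0327]
tool_pos [0.5438 0.0179 0.0476]
tool_rot [3.1414 0.     1.4955]
contact_force [ 0.0262  0.0281 -0.4174]
opening 0.069
```

Released cleanly. Now I lift straight up and look.

Request:
{"op": "arm_command", "data": {"motion": [[[0, 0, 0, 0, 0, -0.1, 0.5], [0, 0, 0, 0, 0, -0.2, 0.5], [0, 0, 0, 0, 0, -0.35, 0.5], [0, 0, 0, 0, 0, -0.5, 0.5], [0, 0, 0, 0, 0, -0.6, 0.5], [0, 0, 0, 0, 0, -0.6, 0.5], [0, 0, 0, -0.15, 0, -0.6, 0.5], [0, 0, 0, -0.15, 0, -0.6, 0.5]]]}}

```text
time: 6.5
tool_pos: [0.5397, -0.0304, 0.2268]
tool_rot: [-3.141, 0.002, 1.493]
contact_force: [0.7, 0.2, 0.5]
opening: 0.0686
```

Run:
```python
from h import *
st();c=snap('wrist','wrist5.png');boxes(c);c=pts(c)
s=snap('scene','scene5.png')
P=c;Z=P[...,2];m=(Z>.077)&(Z<.088)&(P[...,0]<.59)&(P[...,0]>.5)
q=P[m][:,:2]-D0;cs,sn=np.cos(DY),np.sin(DY)
d=np.c_[cs*q[:,0]+sn*q[:,1],-sn*q[:,0]+cs*q[:,1]]*1000
for a in range(-30,150,10):
    k=(d[:,1]>a)&(d[:,1]<a+10)
    if k.sum()>20: print(a,k.sum(),np.percentile(d[k,0],[.5,99.5]).round(1))
```

```text
time 6.5
qpos [-0.1969  0.3711  1.4801 -0.002   1.2912 -0.1183]
tool_pos [ 0.5397 -0.0304  0.2268]
tool_rot [-3.1406e+00  1.8000e-03  1.4927e+00]
contact_force [0.6666 0.1634 0.4739]
opening 0.0686
[278.  47.] 5752 [546.7  92. ] [71.  49.1] 85.7
[278. 141.] 4967 [541.1  16. ] [78.5 49.1] 85.7
-20 266 [ 4.6 52.5]
-10 573 [ 3.9 52.4]
0 596 [ 4.3 52.2]
10 607 [ 4.4 52. ]
20 617 [ 3.9 52.7]
30 668 [ 4.2 52.5]
40 669 [ 4.5 52.3]
50 685 [ 4.  52.1]
60 631 [ 4.3 52.7]
70 759 [ 4.  52.5]
80 764 [ 4.1 52.3]
90 766 [ 4.3 52.1]
100 834 [ 3.9 52.6]
110 841 [ 4.2 52.5]
120 879 [ 3.8 52.2]
130 564 [ 4.1 52. ]
```

View pics/wrist5.png

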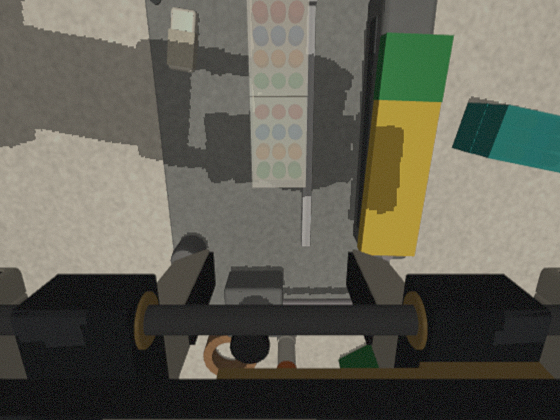

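Run:
```python
from h import *
c=load('scene5.npz')['image'];cr=cv2.resize(c[120:310,130:400],None,fx=2.9,fy=2.9,interpolation=cv2.INTER_CUBIC); cv2.imwrite('pics/crop5.png',np.clip(cr[:,:,::-1]*1.5,0,255).astype(np.uint8))
```

```text
(no output)
```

View pics/crop5.png

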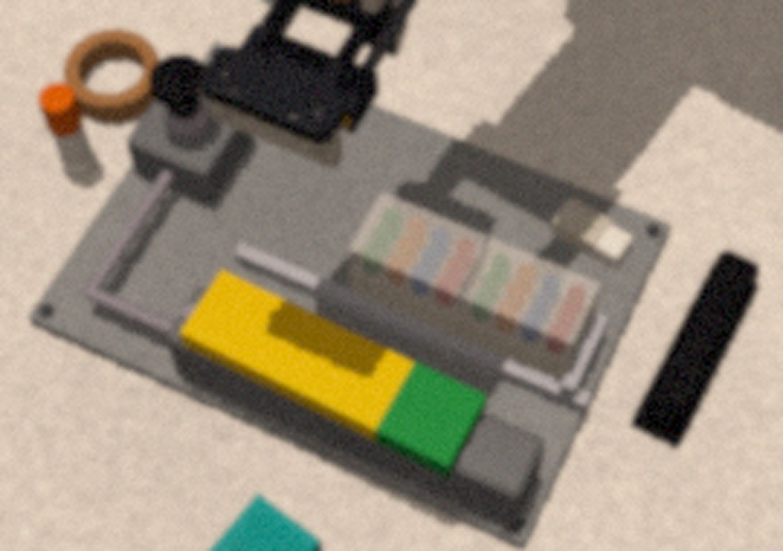

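The pair lies in line against the fence: both rear edges read x 52.5 in the deck frame, centres are 80 mm apart, and only a hairline joint shows at row 96. The plunger is still up. Next I move over it with shut fingers.

Run:
```python
from h import *
print(d2w(0,-.17));go(*d2w(0,-.17),.16,np.pi/2+DY)
```

```text
[ 0.49826195 -0.1760221 ]
rot [-0.001  -0.0002 -0.0016] shift [-0.504  -0.0995  0.2222]
```

Request:
{"op": "arm_command", "data": {"motion": [[[0, 0, 0, -0.5, -0.1, 0.1, -1], [0, 0, 0, -0.5, -0.1, 0.1, -1], [0, 0, 0, -0.5, -0.1, 0.1, -1], [0, 0, 0, -0.5, -0.1, 0.2, -1], [0, 0, 0, -0.5, -0.1, 0.2, -1], [0, 0, 0, -0.5, -0.1, 0.2, -1], [0, 0, 0, -0.5, -0.1, 0.2, -1], [0, 0, 0, -0.5, -0.1, 0.2, -1]]], "grip_force": 20}}

```text
time: 7.4
tool_pos: [0.5001, -0.1734, 0.1688]
tool_rot: [3.14, 0.001, 1.497]
contact_force: [0.7, 0.6, 0.2]
opening: 0.0095
```

Run:
```python
from h import *
st();go(*d2w(0,-.17),.12,np.pi/2+DY);snap('wrist','wrist6.png');snap('scene','scene6.png')
c=load('scene6.npz')['image'];cr=cv2.resize(c[120:310,130:400],None,fx=2.9,fy=2.9,interpolation=cv2.INTER_CUBIC); cv2.imwrite('pics/crop6.png',np.clip(cr[:,:,::-1]*1.5,0,255).astype(np.uint8))
```

```text
time 7.4
qpos [-4.7880e-01  4.0220e-01  1.6025e+00  1.0000e-04  1.1347e+00 -4.0530e-01]
tool_pos [ 0.5001 -0.1734  0.1688]
tool_rot [3.1395e+00 8.0000e-04 1.4973e+00]
contact_force [0.6708 0.5501 0.2043]
opening 0.0095
rot [0.0013 0.0005 0.0009] shift [-0.0089 -0.0057  0.1628]
```

View pics/crop6.png

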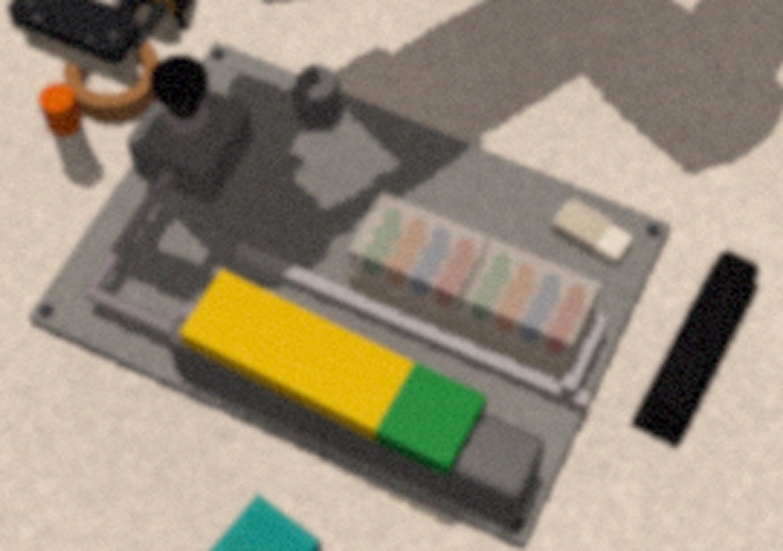

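View pics/wrist6.png

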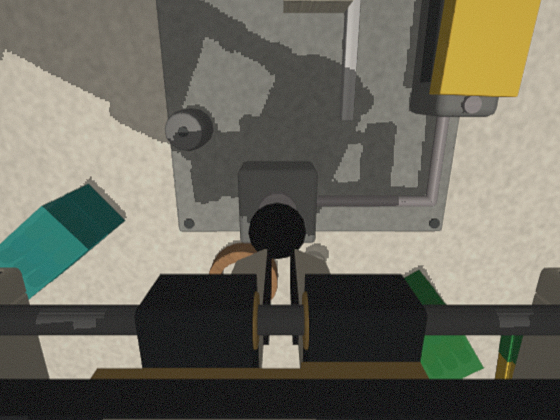

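The pair is still butted and the fingertips are over the head (277,230). I descend to just above it.

Request:
{"op": "arm_command", "data": {"motion": [[[0, 0, 0, 0, 0, 0.1, -1], [0, 0, 0, 0, 0, 0.15, -1], [0, 0, 0, 0, 0, 0.15, -1], [0, 0, 0, 0, 0, 0.15, -1]]]}}

```text
time: 7.9
tool_pos: [0.4995, -0.1743, 0.1233]
tool_rot: [3.141, 0.0, 1.496]
contact_force: [0.6, 0.3, 0.1]
opening: 0.0004
```

Run:
```python
from h import *
st();go(*d2w(0,-.17),.115,np.pi/2+DY);c=snap('wrist','wrist7.png')
P=pts(c);Z=P[...,2];m=(Z>.108)&(Z<.118)&(np.hypot(P[...,0]-.5,P[...,1]+.176)<.03)
q=P[m]; print(m.sum(),q.min(0),q.max(0),cv2.minEnclosingCircle((q[:,:2]*1000).astype(np.float32)))
```

```text
time 7.9
qpos [-4.8060e-01  4.5510e-01  1.6596e+00 -1.0000e-04  1.0262e+00 -4.0560e-01]
tool_pos [ 0.4995 -0.1743  0.1233]
tool_rot [3.1410e+00 3.0000e-04 1.4958e+00]
contact_force [0.6379 0.2881 0.089 ]
opening 0.0004
rot [0.0004 0.0002 0.    ] shift [-0.006  -0.0036  0.0276]
1347 [ 0.47756325 -0.17646061  0.10800935] [ 0.51683426 -0.15608605  0.11464688] ((497.2017822265625, -175.30764770507812), 19.63943862915039)
```

View pics/wrist7.png

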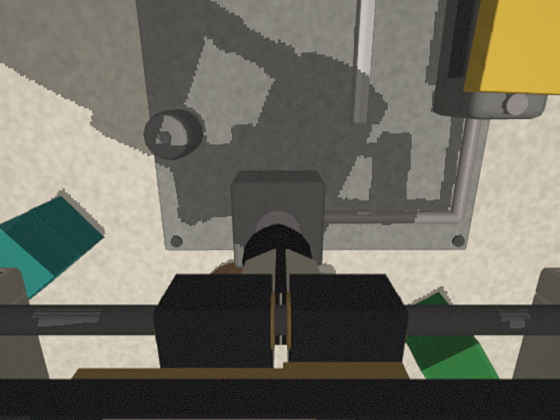

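Request:
{"op": "arm_command", "data": {"motion": [[[0, 0, 0, -0.005, -0.004, 0.015, -1], [0, 0, 0, -0.005, -0.004, 0.03, -1], [0, 0, 0, -0.005, -0.004, 0.04, -1], [0, 0, 0, -0.005, -0.004, 0.047, -1], [0, 0, 0, -0.005, -0.004, 0.047, -1], [0, 0, 0, -0.005, -0.004, 0.047, -1]]]}}

```text
time: 8.55
tool_pos: [0.498, -0.176, 0.1089]
tool_rot: [3.141, 0.001, 1.495]
contact_force: [-0.4, -1.4, 4.3]
opening: 0.0005
```

Run:
```python
from h import *
st()
```

```text
time 8.55
qpos [-4.8480e-01  4.7210e-01  1.6782e+00 -3.0000e-04  9.9040e-01 -4.0920e-01]
tool_pos [ 0.498  -0.176   0.1089]
tool_rot [3.1409e+00 5.0000e-04 1.4953e+00]
contact_force [-0.3521 -1.3554  4.2525]
opening 0.0005
```

Request:
{"op": "arm_command", "data": {"motion": [[[0, 0, 0, 0, 0, 0.01, -1], [0, 0, 0, 0, 0, 0.018, -1], [0, 0, 0, 0, 0, 0.024, -1], [0, 0, 0, 0, 0, 0.027, -1], [0, 0, 0, 0, 0, 0.027, -1], [0, 0, 0, 0, 0, 0.027, -1], [0, 0, 0, 0, 0, 0.027, -1], [0, 0, 0, 0, 0, 0.027, -1]]]}}

```text
time: 9.35
tool_pos: [0.498, -0.176, 0.1012]
tool_rot: [3.141, 0.001, 1.495]
contact_force: [-1.7, 0.1, 8.6]
opening: 0.0004
```

Run:
```python
from h import *
st()
for i in range(4): c=snap('wrist','wrist8.png'); print(np.round(robot.observe()['contact_force'],1),robot.observe()['tool_pos'].__repr__())
s=snap('scene','scene8.png')['image'];cr=cv2.resize(s[120:310,130:400],None,fx=2.9,fy=2.9,interpolation=cv2.INTER_CUBIC); cv2.imwrite('pics/crop8.png',np.clip(cr[:,:,::-1]*1.5,0,255).astype(np.uint8))
```

```text
time 9.35
qpos [-4.8480e-01  4.8220e-01  1.6866e+00 -3.0000e-04  9.7160e-01 -4.0930e-01]
tool_pos [ 0.498  -0.176   0.1012]
tool_rot [3.1406e+00 7.0000e-04 1.4955e+00]
contact_force [-1.6543  0.0704  8.6046]
opening 0.0004
[-1.3  0.   9. ] array([ 0.49802113, -0.17607084,  0.10120463])
[-1.3 -0.8  7.1] array([ 0.49799748, -0.17606148,  0.10118518])
[-1.2 -0.2  7.2] array([ 0.4980002 , -0.17606107,  0.1011902 ])
[-1.   0.4  8.4] array([ 0.49801425, -0.17609005,  0.10120592])
```

View pics/crop8.png

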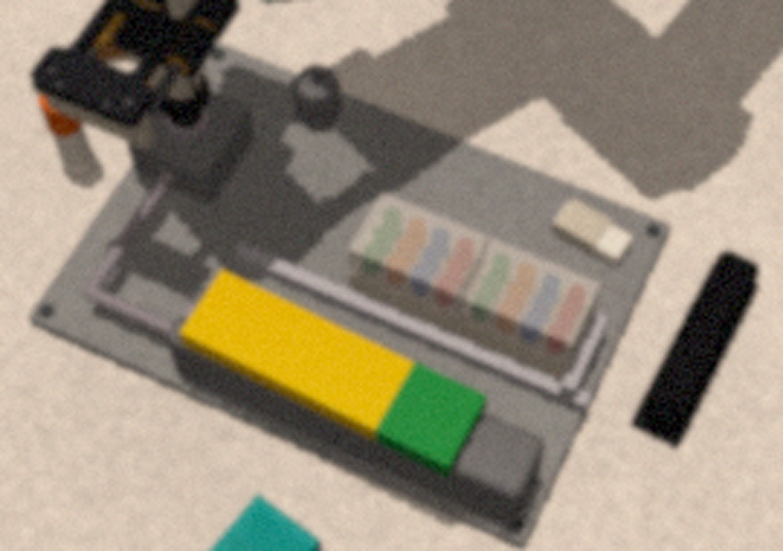

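View pics/wrist8.png

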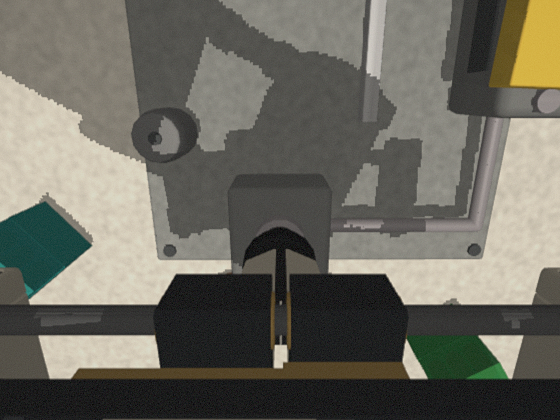

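TCP z is 0.1012, so about 11.8 mm of travel, with a force of 7–9 N against the 9 N expected at 12 mm. In the scene view the pair and the bystanders haven't moved. I hold a moment longer, then hand in.

Request:
{"op": "arm_command", "data": {"motion": [[[0, 0, 0, 0, 0, 0, -1], [0, 0, 0, 0, 0, 0, -1], [0, 0, 0, 0, 0, 0, -1], [0, 0, 0, 0, 0, 0, -1], [0, 0, 0, 0, 0, 0, -1], [0, 0, 0, 0, 0, 0, -1]]]}}

```text
time: 10.2
tool_pos: [0.498, -0.176, 0.1012]
tool_rot: [3.141, 0.001, 1.495]
contact_force: [-1.0, -0.2, 8.8]
opening: 0.0004
```

Run:
```python
from h import *
st();print(robot.hand_in())
```

```text
time 10.2
qpos [-4.8480e-01  4.8210e-01  1.6866e+00 -4.0000e-04  9.7170e-01 -4.0920e-01]
tool_pos [ 0.498  -0.176   0.1012]
tool_rot [3.1406e+00 7.0000e-04 1.4955e+00]
contact_force [-0.9745 -0.1851  8.8427]
opening 0.0004
the job is handed in; nothing more can be done
None
```

I slid the loose box home and pressed the plunger to half stroke. I handed the job in at 10.2 s, still holding it there.

- **Boxes:** I gripped the loose box across its width, turned it parallel to the fence and slid it until I felt both the fence and the end box (about 7 N each). After release, the wrist camera put the centres about 80 mm apart, the sides in line to within the 0.5 mm scatter, and the yaws equal (85.7°).
- **Plunger:** The last reading had the fingertips at z 0.1012, which is about 11.8 mm of travel. The force was 8.8 N, matching the roughly 9 N spring force at half stroke. I judged travel from these two readings, as the black ring was hidden from the cameras.
- **Bystanders:** I saw none moved in the last scene picture; the tape roll was hidden behind the gripper.
- **Disagreement:** The cameras differ by about 2 mm in absolute x, so the boxes' rear faces measured 52.5 mm in the deck frame instead of 55. Both boxes read the same, and the contact force confirmed the fence was reached.

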